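# Post the used ink cartridges through the sprung flap

## Robot

A 7-joint arm with a two-finger parallel gripper is mounted at the origin on the work surface. World frame = base frame: x ahead of the robot, y to its left, z up, the work surface at z = 0. Lengths are in mm, angles in rad, forces in N, time in s.
With the tool pointing down it reaches from about 400 to 900 mm from the base axis. Payload 5.6 kg.
Tool frame: the origin (TCP) lies between the finger pads; the fingertips stand 8 mm ahead of it and the grasp point (between the pads) lies 11 mm behind it; z points along the fingers, y is the line along which they close (so a half turn about z gives the same grasp; the last joint's range is limited). The gripper opens to 92 mm and grips with 3 to 60 N. Pads are 20 mm wide; open, the fingers measure 128 mm over their backs; the gripper's body (75 mm by 189 mm) begins 69 mm behind the grasp point.
Start: joints at [1.274, 0.468, -0.012, 1.603, 0.006, 1.071, -0.056], TCP at [163.162, -629.195, 222.592] pointing down, gripper open.
Joint ranges: [-2.53, 2.53], [-0.31, 2.02], [-1.57, 1.55], [0.28, 2.44], [-1.29, 4.43], [0.15, 1.84], [-2.92, 2.92]. Speed limits (rad/s): [2.57, 2.57, 3.14, 3.14, 3.14, 3.14, 3.14].

## Interface

Orientations are given as a rotation vector (axis times angle).
In Python, from cell import robot, grip, kinematics, readout, read_camera, camera_info, ticket, spot_in, mark_of gives the robot as it stands. Calls block until the motion is done:
- robot.movep(position, orientation): joint-space move of the TCP to a pose.
- robot.servo_line(position, feed=150, rotation=None): straight line of the TCP; rotation=None keeps the orientation; feed is the mean speed in mm/s.
- robot.goto_joints(angles): joint-space move.
- grip(opening, newtons=None): opening from 0.0 (shut) to 1.0 (fully open); newtons is the grip in N (None keeps the last); returns when the fingers have stopped.
- robot.hold(seconds).
- kinematics.ik(position, orientation): joint angles nearest the present ones, or None.
- readout.observe(): the state.
- read_camera(name): name is "scene" or "top" or "wrist"; returns (picture, depth): 480x640x3 uint8, red, green, blue; 480x640 float32, mm along the optical axis (not along the pixel's ray), 0 where there is no reading.
- camera_info(name): a dict with "camera_matrix" (3x3 intrinsics, pixels), "k1" (the pictures are not rectified: a ray, as slopes to the right and down, at radius r is drawn at 1 + k1 r^2 times it, then the intrinsics apply), "R" (3x3) and "t" (3): a world point X has camera coordinates R X + t. Camera axes: x right, y down, z forward; pixel columns grow to the right and rows downward; lengths in mm; the calibration is good to about 2 mm. A picture is of the moment at which its call begins: read the wrist's pose just before it. camera_info takes no time and is no camera call; for the wrist camera it gives the pose at the moment of the call.
A pose or a line that the arm cannot do raises robot.IKError and nothing moves.
- ticket.job_done(): hands the job in; it is judged then, once.
Trained networks look in the newest picture that a camera, given by its name, has taken for a name from the list of things; names that differ only in an ending like _2 or _b are one class to them, and where a whole thing is asked for, a point or a joint stands for the part that bears it (a point fixed in the world has none). Each returns a list of dicts, best first, with "p" (0 to 1); they miss things now and then, are a little off and sometimes report something else, mostly with a low value. They report only what shows in the picture. A call takes as long as a camera call.
- spot_in(camera, query): "xy" ([column, row] in pixels, amid what is visible of it).
- mark_of(camera, query): "xy" ([column, row] in pixels: a listed point, or the origin of a listed thing).
The state is a dict: "t": time; "joints": joint angles; "joint_velocities": joint speeds; "joint_torque": joint torques, N m; "tcp_pos": TCP position; "tcp_rot": TCP orientation; "contact_force": force on the tool from outside, world axes, zero at the start; "wrist_torque": the same for the moment, N m; "grip_width": opening from 0.0 (shut) to 1.0 (fully open); "grip_force": force on a finger pad.
Only numpy, scipy, OpenCV 4.12 (cv2) and the standard library are available. Lean on these libraries where they do the work, as an engineer would, in place of code of your own. Each camera call takes 0.05 s, during which the arm holds its last target. There are 200 camera calls.

## Task

A stapler has been left lying on the flap of the grey cartridge return box: first lift it off and set it down, without dropping it, on its base on the cork mat. Then post the two used ink cartridges, the ones with plain flat tops, through the spring flap so that both lie inside the box and the flap has sprung shut behind them. Leave the new cartridge with the cap and everything else on the desk where it is.

Things in the scene. Friction and masses are not known exactly. Their poses are not given: they have to be found in the camera images.
- box: Cartridge return box, grey, fixed to the desk: 200 (x) x 220 (y) x 220 mm (z), hollow, walls 5 mm, lid 6 mm thick with a flap in it. Origin under its centre, z up; its front (with a blank paper label) faces its -x, about towards the robot. Its only opening is the mouth in the lid. The inner floor slopes down towards +x.
- mouth (a point): Centre of the mouth, level with the top of the lid, 220 mm above the desk. The mouth is 65 mm along the box's x (32.5 mm either side of this point) and 140 mm along its y, and is closed by the steel flap. The axes are those of the box. Below the mouth the box is empty: a thing let go beneath the flap falls to the floor of the box.
- flap (a joint): Angle of the spring-return flap, rad: 0 = shut, 2 mm below the top of the lid; up to 1.45 = hanging almost straight down inside the box. Pushed from above, its free edge (front, -x) swings down into the box. The spring resists with about 2 N at the free edge when shut, 3.5 N at 1 rad: more than a cartridge weighs. It shuts as soon as nothing holds it down, and pinches what is left in the mouth.
- flap_hinge (a point): Middle of the flap's hinge line, along the box's y, at the far (+x) edge of the mouth, 32 mm from its centre and 3.5 mm below the lid's top. The flap is a steel plate reaching 62 mm from here towards the front, 134 mm wide, 3 mm thick.
- cart_wide: Used ink cartridge, wide one: black upright block 24 (x) x 40 (y) x 78 mm (z), plain flat top, about 80 g, standing on the desk on its small end. Origin under its centre, z up.
- cart_wide_mid (a point): Middle of the wide cartridge, 39 mm above its origin.
- cart_slim: Used ink cartridge, slim one: black upright block 18 (x) x 28 (y) x 70 mm (z), plain flat top, about 80 g, standing on the desk on its small end. Origin under its centre, z up.
- cart_slim_mid (a point): Middle of the slim cartridge, 35 mm above its origin.
- cart_capped: New ink cartridge, not to be posted: black block 24 x 40 x 78 mm standing on end like the others, but with an overhanging cap (36 x 52 x 14 mm) with an upright pull tab on top, 105 mm tall in all. Origin under its centre.
- stapler: Black desk stapler, about 250 g, lying across the flap on the lid of the box, on its base: 150 (x) x 36 (y) x 56 mm (z), upper arm 34 mm wide from 34 to 56 mm above its underside. Origin at the centre of its underside, long axis x, z up.
- mat: Cork mat 200 x 200 x 4 mm, fixed flat on the desk to the robot's left. Origin at the centre of its underside, its top 4 mm above the desk.
- mug: Bystander, to be left alone: white mug, 80 mm across, 95 mm tall, handle along its +y; origin under its centre.
- pen_pot: Bystander, to be left alone: dark round pen pot, 76 mm across, 100 mm tall, pens stand in it to 160 mm; origin under its centre.
- tape_dispenser: Bystander, to be left alone: grey desk tape dispenser 150 x 60 mm, 76 mm tall; origin under its centre, long axis x.
- note_block: Bystander, to be left alone: square block of note paper 76 x 76 x 18 mm lying flat; origin under its centre.
- calculator: Bystander, to be left alone: grey desk calculator 150 x 85 x 17 mm lying flat; origin under its centre, long axis x.

How it is judged:
By the outcome, as a careful person would: the job done as asked, in the order asked, and still so for the second after the job is handed in, with the robot touching nothing.
It also fails if it takes over 72 s, if anything falls off the work surface, if the arm or the gripper's body presses on something with over 40 N, if the wrist force passes 120 N, or if a joint passes its speed limit or range.

## Working session

There is one attempt and no reset: what is moved stays moved. The work goes in short steps, each a Python script; the robot and the scene stay as the last script left them, time stands still between calls to the robot, and variables do not carry over. Pictures are saved under pics/ and viewed, at most 10 in all, crops included, and the job is handed in when it is done.

```bash
ls; mkdir -p pics
python3 - <<'E'
from cell import *
import cv2,numpy as np
for n in ("scene","top"):
    p,d=read_camera(n); cv2.imwrite(f"pics/{n}0.png",p[:,:,::-1]); np.savez(f"pics/{n}0.npz",p=p,d=d)
    i=camera_info(n); print(n,i)
    for q in ("box","mouth","flap_hinge","cart_wide","cart_wide_mid","cart_slim","cart_slim_mid","cart_capped","stapler","mat"):
        print(q,[(np.round(r["xy"]).tolist(),round(r["p"],2)) for r in spot_in(n,q)[:3]] if q not in("mouth",) else "",[(np.round(r["xy"],1).tolist(),round(r["p"],2)) for r in mark_of(n,q)[:3]])
print(readout.observe()["t"])
E
```

```text
cell.py
pics
scene {'camera_matrix': array([[492.5621597 ,   0.        , 327.93786895],
       [  0.        , 492.5621597 , 244.82337575],
       [  0.        ,   0.        ,   1.        ]]), 'k1': -0.07924464722352142, 'R': array([[ 0.10217408,  0.99471924,  0.00970047],
       [ 0.55702516, -0.0491309 , -0.82904109],
       [-0.82418653,  0.09010992, -0.55910355]]), 't': array([ -44.86896616, -178.02021393, 1515.84612038])}
box [([370.0, 308.0], 0.87), ([143.0, 302.0], 0.16)] [([363.9, 347.1], 0.61), ([238.7, 258.7], 0.43)]
mouth  [([371.6, 237.7], 0.74)]
flap_hinge [([365.0, 311.0], 0.7)] [([239.2, 269.6], 0.57), ([366.0, 256.4], 0.56)]
cart_wide [([138.0, 304.0], 0.6)] [([144.1, 327.0], 0.97)]
cart_wide_mid [([139.0, 303.0], 0.97)] [([142.5, 310.1], 0.63)]
cart_slim [([237.0, 258.0], 0.9), ([354.0, 240.0], 0.23)] [([242.1, 272.7], 0.71), ([364.3, 346.0], 0.27)]
cart_slim_mid [([241.0, 259.0], 0.69)] [([240.7, 257.3], 0.93), ([534.6, 331.2], 0.33)]
cart_capped [([194.0, 258.0], 0.87)] [([195.8, 278.4], 0.83), ([371.4, 240.0], 0.39)]
stapler [([381.0, 240.0], 0.88)] [([379.2, 247.0
[... 423 characters left out ...]
  [ 0.20131061, -0.02816352, -0.97912249]]), 't': array([  60.16141108,  565.90723831, 1245.54010925])}
box [([292.0, 188.0], 0.75)] [([291.9, 202.3], 0.74)]
mouth  [([287.2, 192.8], 0.9)]
flap_hinge [([296.0, 188.0], 0.93)] []
cart_wide [([459.0, 215.0], 0.63)] [([453.3, 215.3], 0.65)]
cart_wide_mid [([458.0, 216.0], 0.82)] [([461.3, 217.2], 0.68)]
cart_slim [([404.0, 289.0], 0.45)] [([403.7, 289.2], 0.63), ([436.8, 283.4], 0.42)]
cart_slim_mid [([400.0, 292.0], 0.55)] [([401.2, 289.4], 0.59)]
cart_capped [([441.0, 280.0], 0.58)] [([435.5, 282.4], 0.91)]
stapler [([283.0, 182.0], 0.7)] [([283.2, 185.8], 0.65)]
mat [([191.0, 299.0], 0.86)] [([188.5, 299.0], 0.95), ([402.4, 292.1], 0.51)]
2.0
```

View pics/scene0.png

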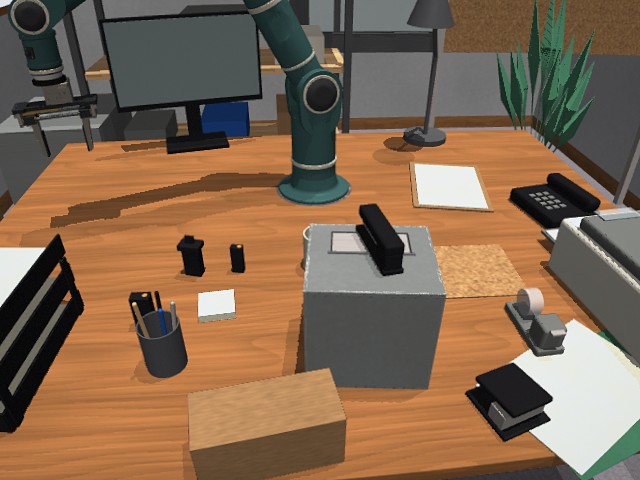

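View pics/top0.png

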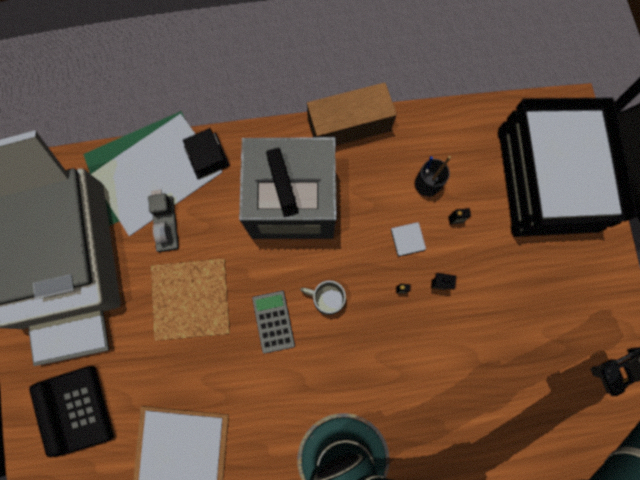

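Scene view: the stapler lies on the lid at about (381,240), the mat is at (478,270), the slim cartridge at (237,258) and the capped one at (193,258). The wide cartridge is at (140,300), partly hidden behind the pen pot. Top view: stapler (283,182), slim (403,289), capped (443,282), wide (459,215), mug beside the calculator at (328,297).

```bash
cat > h.py <<'E'
from cell import *
import cv2,numpy as np
from scipy.spatial.transform import Rotation as Ro
def rays(i,uv):
    uv=np.asarray(uv,float).reshape(-1,1,2)
    s=cv2.undistortPoints(uv,i["camera_matrix"],np.array([i["k1"],0,0,0.]))[:,0]
    return np.c_[s,np.ones(len(s))]
def cloud(i,d):
    v,u=np.nonzero(d>0); c=rays(i,np.c_[u,v])*d[v,u][:,None]
    return (c-i["t"])@i["R"],np.c_[u,v]   # X=R^T(c-t)
def tri(obs):  # [(info,uv)] -> point, gap
    A=np.zeros((3,3));b=np.zeros(3);L=[]
    for i,uv in obs:
        o=-i["R"].T@i["t"];r=i["R"].T@rays(i,uv)[0];r/=np.linalg.norm(r)
        P=np.eye(3)-np.outer(r,r);A+=P;b+=P@o;L.append((P,o))
    X=np.linalg.solve(A,b);return X,max(np.linalg.norm(P@(X-o)) for P,o in L)
def rect(P,c,rad,z0,z1):
    m=(np.linalg.norm(P[:,:2]-c[:2],axis=1)<rad)&(P[:,2]>z0)&(P[:,2]<z1)
    Q=P[m]; 
    if len(Q)<8: return len(Q)
    (x,y),(w,h),a=cv2.minAreaRect(Q[:,:2].astype(np.float32))
    if w<h: w,h,a=h,w,a+90
    a=(a+90)%180-90
    return dict(n=len(Q),xy=(round(x,1),round(y,1)),long=round(w,1),short=round(h,1),longyaw=round(a,1),z=np.round(np.percentile(Q[:,2],[5,50,95]),1).tolist())
E
python3 - <<'E'
from h import *
I={n:camera_info(n) for n in("scene","top")}
D={n:np.load(f"pics/{n}0.npz")["d"] for n in I}
C={n:cloud(I[n],D[n])[0] for n in I}
ob=dict(mouth=((371.6,237.7),(287.2,192.8)),stapler=((379.2,247),(283.2,185.8)),wide_mid=((142.5,310.1),(461.3,217.2)),wide=((144.1,327),(453.3,215.3)),slim_mid=((240.7,257.3),(401.2,289.4)),slim=((242.1,272.7),(403.7,289.2)),capped=((195.8,278.4),(435.5,282.4)),mat=((475.9,269.7),(188.5,299)),box=((363.9,347.1),(291.9,202.3)))
R={}
for k,(a,b) in ob.items():
    X,g=tri([(I["scene"],a),(I["top"],b)]);R[k]=X;print(k,X.round(1),"gap",round(g,1))
for n in I:
    P=C[n];print(n)
    for k,rad,z0,z1 in (("stapler",110,230,300),("stapler",110,262,300),("box",190,195,228),("wide",45,30,95),("wide",45,66,95),("slim",35,25,95),("slim",35,58,95),("capped",40,70,95),("capped",40,30,150),("mat",120,2,9)):
        print(k,z0,rect(P,R[k],rad,z0,z1))
np.savez("pics/c.npz",**C)
E
```

```text
mouth [644.3  51.5 230.1] gap 1.9
stapler [664.5  60.2 223.5] gap 3.3
wide_mid [ 576.7 -395.4   37.4] gap 3.4
wide [ 592.4 -390.5    4.3] gap 1.8
slim_mid [ 408.2 -204.1   37.1] gap 3.3
slim [ 411.2 -211.2   -4.1] gap 10.2
capped [ 418.1 -310.3  -10.4] gap 0.8
mat [4.580e+02 3.518e+02 1.000e-01] gap 2.2
box [684.8  45.2   2.9] gap 0.2
scene
stapler 230 {'n': 1668, 'xy': (668.4, 60.1), 'long': 144.3, 'short': 34.9, 'longyaw': 9.1, 'z': [235.2, 273.2, 276.4]}
stapler 262 {'n': 1150, 'xy': (667.9, 59.6), 'long': 143.3, 'short': 34.7, 'longyaw': 9.6, 'z': [264.2, 274.9, 276.5]}
box 195 {'n': 9222, 'xy': (681.9, 46.4), 'long': 221.0, 'short': 206.4, 'longyaw': 82.9, 'z': [201.7, 219.2, 221.2]}
wide 30 {'n': 454, 'xy': (580.6, -389.8), 'long': 43.4, 'short': 28.6, 'longyaw': 87.6, 'z': [38.5, 68.7, 78.0]}
wide 66 {'n': 245, 'xy': (579.6, -389.5), 'long': 41.8, 'short': 26.5, 'longyaw': 87.1, 'z': [68.1, 76.0, 78.4]}
slim 25 {'n': 270, 'xy': (410.3, -208.5), 'long': 29.4, 'short': 21.4, 'longyaw': 81.6, 'z': [28.2, 53.7, 70.7]}
slim 58 {'n': 112, 'xy': (409.4, -208.2), 'long': 28.0, 'short'
[... 839 characters left out ...]
: [35.6, 76.4, 82.1]}
wide 66 {'n': 153, 'xy': (581.3, -391.2), 'long': 38.5, 'short': 25.2, 'longyaw': 88.7, 'z': [68.5, 78.6, 82.7]}
slim 25 {'n': 109, 'xy': (409.8, -210.5), 'long': 25.2, 'short': 17.7, 'longyaw': 79.2, 'z': [31.0, 68.7, 73.1]}
slim 58 {'n': 82, 'xy': (409.8, -210.5), 'long': 25.2, 'short': 17.7, 'longyaw': 79.2, 'z': [61.0, 69.5, 73.2]}
capped 70 {'n': 295, 'xy': (410.8, -313.6), 'long': 54.0, 'short': 36.5, 'longyaw': 73.3, 'z': [80.6, 86.2, 90.6]}
capped 30 {'n': 337, 'xy': (410.8, -313.6), 'long': 54.0, 'short': 36.5, 'longyaw': 73.3, 'z': [77.0, 86.4, 104.6]}
mat 2 {'n': 3812, 'xy': (457.9, 352.8), 'long': 236.4, 'short': 235.1, 'longyaw': -6.0, 'z': [2.2, 4.3, 7.8]}
```

```bash
cat >> h.py <<'E'
def down(yaw,tilt=0):  # tool pointing down, closing line at yaw+90 deg; tilt about closing line
    return (Ro.from_euler("z",yaw,degrees=True)*Ro.from_euler("y",tilt,degrees=True)*Ro.from_euler("x",180,degrees=True)).as_rotvec()
def tcp(g,yaw,tilt=0): # TCP for a grasp point
    return np.asarray(g,float)+11*Ro.from_rotvec(down(yaw,tilt)).apply([0,0,1])
E
python3 - <<'E'
from h import *
C=np.load("pics/c.npz"); P=np.vstack([C["top"],C["scene"]])
print("pot low",rect(P,np.array([640,-350]),75,40,105),"pens",rect(P,np.array([640,-350]),90,112,200))
m=(P[:,0]>520)&(P[:,0]<760)&(P[:,1]>-480)&(P[:,1]<-290)&(P[:,2]>100)&(P[:,2]<200)
Q=P[m];print("z>100 bounds",Q.min(0).round(),Q.max(0).round(), len(Q))
for zl in(20,80,110):
    m=(abs(P[:,0]-458)<150)&(P[:,1]>240)&(P[:,1]<640)&(P[:,2]>zl)&(P[:,2]<500);Q=P[m]
    print("near mat z>",zl,len(Q), Q.min(0).round() if len(Q) else "",Q.max(0).round()if len(Q) else "")
# mat by colour
d=np.load("pics/top0.npz");p=d["p"];X,uv=cloud(camera_info("top"),d["d"])
hsv=cv2.cvtColor(p,cv2.COLOR_RGB2HSV)
print("mat px",p[299,190],"desk",p[350,250],"flap",p[195,268],p[197,305],"lid",p[160,255],p[160,320])
for y,ps in ((9.3,[(668,60,265),(668,60,400),(458,352,60)]),(-2,[(581,-390.5,60)]),(-11,[(410,-209.5,52)]),(-7.1,[(644,51,160),(644,51,330)])):
    for f in(0,180):
        for g in ps:
            q=kinematics.ik(tcp(g,y+f),down(y+f)); print(y+f,g,None if q is None else np.round(q,2))
E
```

```text
pot low {'n': 1571, 'xy': (648.5, -362.3), 'long': 148.6, 'short': 78.8, 'longyaw': 36.0, 'z': [44.5, 76.0, 99.7]} pens {'n': 471, 'xy': (691.7, -324.5), 'long': 62.4, 'short': 49.7, 'longyaw': -28.9, 'z': [114.7, 135.0, 156.4]}
z>100 bounds [ 653. -370.  100.] [ 729. -295.  166.] 646
near mat z> 20 9539 [308. 369.  20.] [608. 640. 178.]
near mat z> 80 6510 [445. 530.  80.] [608. 640. 178.]
near mat z> 110 5562 [446. 531. 110.] [608. 640. 178.]
mat px [157 110  66] desk [125  74  37] flap [157 147 140] [152 146 140] lid [104 100  99] [105 106 103]
9.3 (668, 60, 265) [ 0.29  0.57 -0.63  1.48  0.35  1.21 -1.81]
9.3 (668, 60, 400) [ 0.33  0.5  -0.73  1.29  0.33  1.47 -1.78]
9.3 (458, 352, 60) [-0.14  0.74 -0.78  1.86  0.7   0.84 -2.68]
189.3 (668, 60, 265) [ 0.43  0.65 -0.88  1.47  0.51  1.26  1.22]
189.3 (668, 60, 400) [ 0.45  0.59 -0.99  1.28  0.48  1.51  1.26]
189.3 (458, 352, 60) [ 0.06  0.94 -1.12  1.85  1.    1.04  0.25]
-2 (581, -390.5, 60) [ 0.58  0.74 -0.05  1.57  0.05  0.83 -1.1 ]
178 (581, -390.5, 60) [ 0.94  0.84 -0.61  1.54  0.56  0.94  1.68]
-11 (410, -209.5, 52) [ 0.53  0.46 -0.15  2.17  0.13  0.52 -1.49]
169 (410, -209.5, 52) [ 0.87  0.53 -0.56  2.15  0.5   0.59  1.33]
-7.1 (644, 51, 160) [ 0.23  0.6  -0.5   1.65  0.33  0.98 -2.09]
-7.1 (644, 51, 330) [ 0.32  0.47 -0.65  1.47  0.29  1.3  -2.05]
172.9 (644, 51, 160) [ 0.45  0.72 -0.86  1.63  0.6   1.07  0.86]
172.9 (644, 51, 330) [ 0.45  0.54 -0.86  1.46  0.41  1.33  1.01]
```

Run:
```python
from h import *
def st(l):
    s=readout.observe();print(l,round(s["t"],1),np.round(s["tcp_pos"],1),round(s["grip_width"]*92,1),np.round(s["contact_force"],1),round(s["grip_force"],1))
y=9.4
robot.movep(tcp((668,60,380),y),down(y));st("above")
robot.servo_line(tcp((668,60,290),y),feed=200)
robot.servo_line(tcp((668,60,264),y),feed=80);st("at")
grip(0.0,30);st("gripped")
robot.servo_line(tcp((668,60,330),y),feed=120);st("lifted")
p,d=read_camera("wrist");cv2.imwrite("pics/w1.png",p[:,:,::-1])
p,d=read_camera("top");cv2.imwrite("pics/t1.png",p[:,:,::-1]);np.savez("pics/t1.npz",p=p,d=d)
```

```text
above 5.0 [668.1  58.9 368.8] 92.1 [-0.7  0.2 -0.1] 0.0
at 6.1 [667.8  60.  252.6] 91.9 [0.8 0.2 0.7] 0.0
gripped 7.0 [668.   60.2 253. ] 33.5 [ 0.3 -0.1 -0.5] 30.0
lifted 7.7 [667.6  59.7 318.2] 33.6 [-0.6 -0.3 -3. ] 30.0
```

View pics/w1.png

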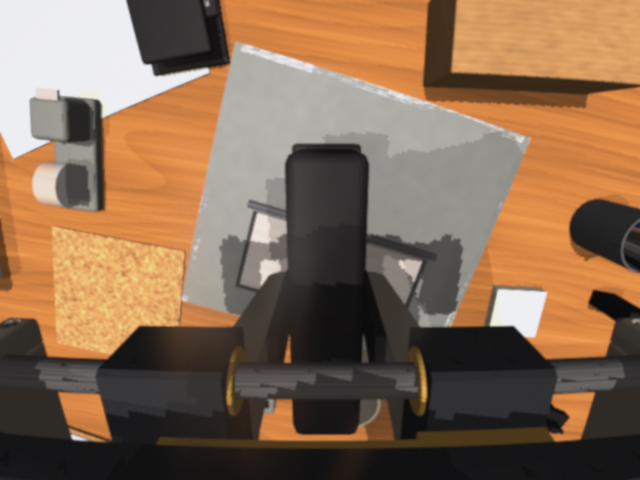

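Wrist view: the stapler hangs squarely between the fingers at (325,290), clear of the lid. The flap behind it is shut and the mat is free at (115,290). Next I place it on the mat.

```bash
python3 - <<'E'
from h import *
def st(l):
    s=readout.observe();print(l,round(s["t"],1),np.round(s["tcp_pos"],1),round(s["grip_width"]*92,1),np.round(s["contact_force"],1),round(s["grip_force"],1));return s
y=15
robot.movep(tcp((458,352,330),y),down(y));st("above mat")
robot.servo_line(tcp((458,352,70),y),feed=200)
robot.servo_line(tcp((458,352,52),y),feed=40);robot.hold(.2);f0=st("near")["contact_force"][2]
for z in np.arange(51,43,-1):
    robot.servo_line(tcp((458,352,z),y),feed=20);f=readout.observe()["contact_force"][2]
    if f-f0>2.0: break
s=st("touch z=%g"%z)
grip(0.75);st("open")
robot.servo_line(tcp((458,352,150),y),feed=200)
robot.movep(tcp((458,300,300),y),down(y));st("up")
for n in("top","scene"):
    p,d=read_camera(n);cv2.imwrite(f"pics/{n}2.png",p[:,:,::-1]);np.savez(f"pics/{n}2.npz",p=p,d=d)
    P,uv=cloud(camera_info(n),d)
    print(n,"stapler",rect(P,np.array([458,352]),90,38,70))
    m=(np.linalg.norm(P[:,:2]-[683,46],axis=1)<150)&(P[:,2]>205)&(P[:,2]<228);Q,U=P[m],uv[m]
    br=p[U[:,1],U[:,0]].astype(float).mean(1);print("bright",np.percentile(br,[5,50,90,97]))
    print("mouth marks",[(np.round(r["xy"],1),round(r["p"],2)) for r in mark_of(n,"mouth")[:2]],[(np.round(r["xy"],1),round(r["p"],2)) for r in mark_of(n,"flap_hinge")[:2]])
    print("lid",rect(P,np.array([683,46]),160,214,228))
E
python3 -c "
import cv2,numpy as np
a=cv2.imread('pics/top2.png');b=cv2.imread('pics/scene2.png')
c=np.hstack([cv2.resize(a[110:330,140:360],(400,400)),cv2.resize(b[200:400,290:530],(400,400))]);cv2.imwrite('pics/c2.png',c)"
```

```text
above mat 9.2 [459.6 350.6 318.7] 33.5 [ 0.8 -0.4 -2.3] 30.0
near 11.4 [458.2 352.1  41.2] 33.7 [ 0.5  0.  -1.9] 30.0
touch z=47 12.7 [458.  352.1  36.9] 34.1 [-1.1 -2.   5.1] 30.0
open 13.3 [458.  352.   35.9] 69.0 [ 0.7  0.2 -0.1] 0.0
up 14.7 [457.5 299.3 287.2] 69.0 [-0.3  0.1  0. ] 0.0
top stapler 0
bright [ 88.         110.         160.66666667 164.        ]
mouth marks [(array([290.6, 196.6]), 0.73)] [(array([287. , 181.7]), 0.62)]
lid {'n': 7644, 'xy': (683.4, 45.6), 'long': 221.6, 'short': 200.9, 'longyaw': 82.7, 'z': [215.9, 219.7, 223.6]}
scene stapler {'n': 786, 'xy': (461.0, 351.1), 'long': 142.0, 'short': 37.0, 'longyaw': 14.7, 'z': [41.9, 57.7, 60.8]}
bright [ 77.33333333 152.66666667 202.33333333 206.33333333]
mouth marks [(array([372.3, 240.5]), 0.88)] [(array([369.7, 250.6]), 0.7)]
lid {'n': 9274, 'xy': (681.4, 46.5), 'long': 221.1, 'short': 207.2, 'longyaw': 82.9, 'z': [216.8, 219.2, 220.9]}
```

View pics/c2.png

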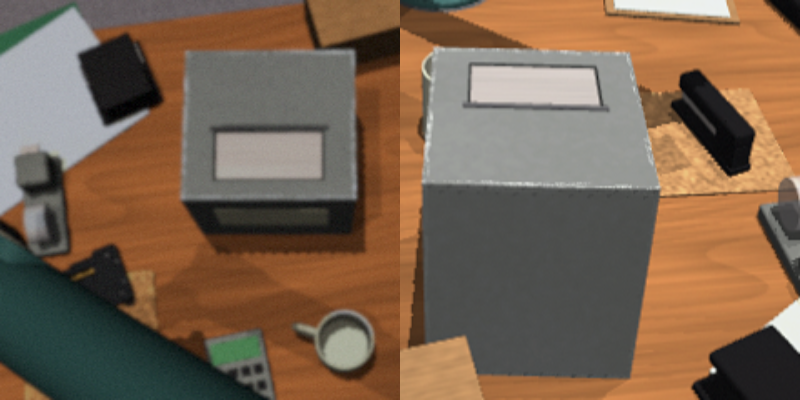

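The stapler stands on its base on the mat, at (715,120) in the crop with its top at z≈60. The flap is clear and shut, at (270,155) and (535,85). Next I fit the mouth from the flap's colour and pick up the slim cartridge.

```bash
cat >> h.py <<'E'
def st(l):
    s=readout.observe();print(l,round(s["t"],1),np.round(s["tcp_pos"],1),round(s["grip_width"]*92,1),np.round(s["contact_force"],1),round(s["grip_force"],1));return s
def pick(xy,zg,y,over):
    robot.movep(tcp((*xy,over),y),down(y));st("over")
    robot.servo_line(tcp((*xy,zg+30),y),feed=220)
    robot.servo_line(tcp((*xy,zg),y),feed=80);st("at")
    grip(0.0,50);st("gripped")
    robot.servo_line(tcp((*xy,zg+60),y),feed=100);st("lifted")
E
python3 - <<'E'
from h import *
a=np.radians(-7.1);ex=np.array([np.cos(a),np.sin(a)]);ey=np.array([-ex[1],ex[0]])
for n,th in(("top",138),("scene",188)):
    z=np.load(f"pics/{n}2.npz");p,d=z["p"],z["d"];P,uv=cloud(camera_info(n),d)
    m=(abs((P[:,:2]-[683,46])@ex)<88)&(abs((P[:,:2]-[683,46])@ey)<98)&(P[:,2]>205)&(P[:,2]<228)&(p[uv[:,1],uv[:,0]].astype(float).mean(1)>th)
    Q=P[m]
    print(n,rect(Q,np.array([645,50]),80,200,230),"box coords",np.percentile((Q[:,:2]-[683,46])@ex,[3,97]).round(1),np.percentile((Q[:,:2]-[683,46])@ey,[3,97]).round(1))
I={n:camera_info(n) for n in("scene","top")}
X,g=tri([(I["scene"],(372.3,240.5)),(I["top"],(290.6,196.6))]);print("mouth",X.round(1),g)
pick((410,-209.5),51,-11,200)
E
```

```text
top {'n': 1368, 'xy': (641.5, 50.3), 'long': 132.3, 'short': 59.0, 'longyaw': 83.3, 'z': [214.6, 218.1, 221.6]} box coords [-68.8 -14.8] [-62.2  61.1]
scene {'n': 1256, 'xy': (639.3, 52.4), 'long': 131.5, 'short': 59.2, 'longyaw': 83.3, 'z': [216.2, 217.6, 218.8]} box coords [-69.2 -18.4] [-61.2  62.6]
mouth [638.2  49.7 220.3] 6.582043282657122
over 16.9 [ 410.8 -208.6  189.3] 68.6 [-0.3 -0.1  1.4] 0.0
at 18.1 [ 410.1 -209.4   39.9] 69.1 [-1.2 -0.5  0.1] 0.0
gripped 18.8 [ 410.  -209.6   40.1] 27.7 [ 0.4 -0.1  1.1] 50.0
lifted 19.5 [ 409.6 -209.5   99.7] 27.9 [ 0.1  0.3 -1.1] 50.0
```

```bash
cat >> h.py <<'E'
M=np.array([639.4,51.3]);YB=-7.1
def mp(x,z,yy=0):
    a=np.radians(YB);return tcp((*(M+x*np.array([np.cos(a),np.sin(a)])+yy*np.array([-np.sin(a),np.cos(a)])),z),YB)
def post(h,name,hold=50,zdeep=160):  # h: grasp height above the cartridge's underside
    robot.servo_line(readout.observe()["tcp_pos"]+np.array([0,0,170]),feed=250)
    robot.movep(mp(-10,330),down(YB));st("over mouth")
    robot.servo_line(mp(-10,h+226),feed=200);robot.hold(.15)
    z0=h+226
    for z in np.linspace(z0,zdeep,6)[1:]:
        robot.servo_line(mp(-10,z),feed=80);s=st("down %.0f"%z)
        if s["contact_force"][2]>25 or np.hypot(*s["contact_force"][:2])>20: print("STOP");return False
    robot.servo_line(mp(-3,zdeep),feed=40);st("deep")
    return True
def release(w):
    grip(w);robot.hold(.5);st("released")
E
python3 - <<'E'
from h import *
post(51,"slim")
for n in("scene","wrist"):
    p,d=read_camera(n);cv2.imwrite(f"pics/{n}3.png",p[:,:,::-1])
E
python3 -c "
import cv2,numpy as np
a=cv2.imread('pics/scene3.png');b=cv2.imread('pics/wrist3.png')
cv2.imwrite('pics/c3.png',np.hstack([cv2.resize(a[150:310,280:480],(400,320)),cv2.resize(b,(400,320))]))"
```

```text
over mouth 21.7 [629.2  50.8 318.3] 27.4 [ 0.2 -0.3 -0.9] 50.0
down 254 22.7 [628.5  52.5 242. ] 27.5 [-2.9 -0.5  2.9] 50.0
down 230 23.1 [628.   52.7 218.2] 27.8 [-4.  -0.6  0.4] 50.0
down 207 23.6 [627.2  52.3 193.7] 28.0 [-6.8 -0.3 -3.8] 50.0
down 183 24.0 [627.8  52.4 170.9] 27.8 [-5.7  0.  -2.9] 52.9
down 160 24.4 [627.7  52.4 147.5] 27.8 [-5.8  0.9 -3.2] 52.9
deep 24.8 [634.5  51.5 147.4] 27.4 [-5.9  1.3 -4.4] 52.9
```

View pics/c3.png

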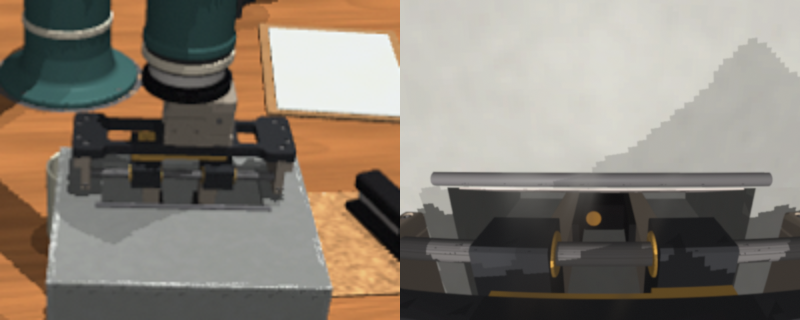

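The scene and wrist crops show the gripper in the mouth at (185,165) with the flap pushed right down. The cartridge top, with its orange dot, is visible between the fingers below the hinge at (593,218). Forces are small, so I release it.

Run:
```python
from h import *
release(0.6)
p,d=read_camera("wrist");cv2.imwrite("pics/w4a.png",p[:,:,::-1])
robot.servo_line(mp(-3,300),feed=200);st("out")
p,d=read_camera("wrist");cv2.imwrite("pics/w4b.png",p[:,:,::-1])
n="scene"
p,d=read_camera(n);P,uv=cloud(camera_info(n),d);cv2.imwrite("pics/s4.png",p[:,:,::-1])
print("slim at desk",rect(P,np.array([410,-209]),40,25,95),"above lid",rect(P,M,70,228,262))
print("wide",rect(P,np.array([581,-390]),45,66,95))
a,b=cv2.imread("pics/w4a.png"),cv2.imread("pics/w4b.png")
cv2.imwrite("pics/c4.png",np.hstack([cv2.resize(a,(400,300)),cv2.resize(b,(400,300))]))
```

```text
released 25.9 [636.6  51.8 149.1] 55.0 [-3.7  2.1  1.5] 1.9
out 26.8 [636.2  50.9 287.7] 55.5 [-0.1 -0.2  0.4] 0.0
slim at desk 0 above lid 0
wide {'n': 245, 'xy': (579.9, -389.7), 'long': 41.2, 'short': 27.3, 'longyaw': 87.1, 'z': [67.7, 75.9, 78.3]}
```

View pics/c4.png

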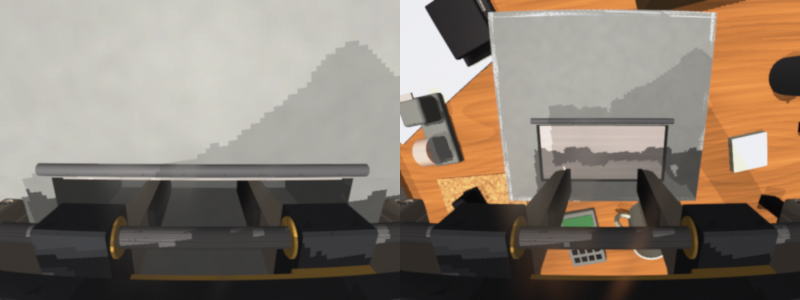

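Left crop: the slim cartridge is gone from between the fingers. Right crop: the flap is shut and flush at (602,150). Now the wide cartridge.

Run:
```python
from h import *
grip(0.75)
pick((580.6,-390.3),59,-2.3,240)
s=readout.observe()
if 36<s["grip_width"]*92<44: print(post(59,"wide"))
p,d=read_camera("wrist");cv2.imwrite("pics/w5.png",p[:,:,::-1])
```

```text
over 29.0 [ 581.7 -388.3  229.5] 68.9 [-0.1  0.1  0.9] 0.0
at 30.4 [ 580.4 -390.1   47.4] 69.3 [-0.3 -0.4  1.3] 0.0
gripped 30.9 [ 580.7 -390.4   48.3] 39.8 [-0.4 -0.3  1.6] 49.9
lifted 31.6 [ 580.2 -390.4  107.8] 39.6 [ 0.3 -0.1 -1.3] 49.9
over mouth 34.1 [629.9  50.6 318.5] 39.9 [ 0.5 -0.4 -0.9] 49.9
down 260 35.1 [628.3  52.5 248.4] 39.6 [-3.7  0.3  2.5] 49.9
down 235 35.6 [628.2  52.6 223. ] 39.6 [-4.1  0.5 -0.2] 49.9
down 210 36.0 [627.3  52.3 196.9] 40.0 [-5.5  0.1 -4.1] 49.9
down 185 36.5 [627.6  52.4 172.2] 39.7 [-6.1 -0.4 -2.7] 49.9
down 160 36.9 [627.7  52.3 147.3] 40.0 [-6.7  0.7 -3.5] 49.9
deep 37.3 [635.5  51.6 148.1] 39.5 [-6.1  0.4 -3.6] 49.9
True
```

View pics/w5.png

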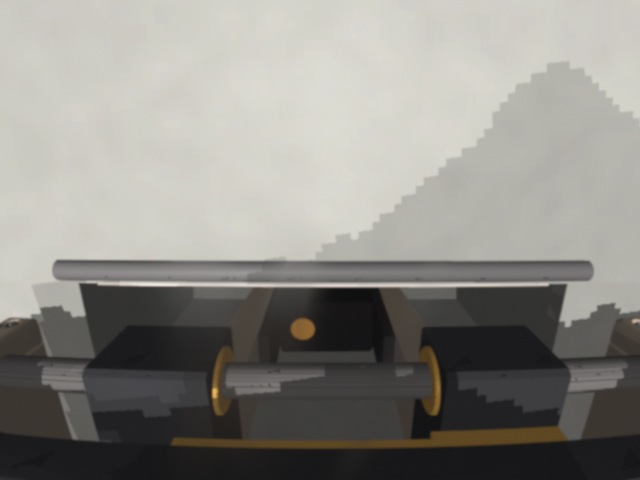

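The wide cartridge is below the hinge between the fingers, with its orange dot at (302,328), and the flap is held fully down. I release it.

Run:
```python
from h import *
release(0.72)
p,d=read_camera("wrist");a=p[:,:,::-1].copy()
robot.servo_line(mp(-3,300),feed=200);st("out")
p,d=read_camera("wrist");b=p[:,:,::-1].copy()
robot.movep(tcp((560,-150,400),YB),down(YB))
p,d=read_camera("scene");P,uv=cloud(camera_info("scene"),d);s=p[:,:,::-1].copy()
p,d=read_camera("top");t=p[:,:,::-1].copy()
print("above lid",rect(P,M,70,228,262),"stapler",rect(P,np.array([458,352]),90,38,70),"capped",rect(P,np.array([411,-311]),40,70,95),"wide",rect(P,np.array([581,-390]),40,50,95))
cv2.imwrite("pics/c6.png",np.vstack([np.hstack([cv2.resize(x,(400,300)) for x in r]) for r in((a,b),(s,t))]))
```

```text
released 38.4 [636.7  51.7 149.2] 66.0 [-2.5  1.4  1.4] 1.6
out 39.3 [636.1  50.9 287.6] 66.1 [0.8 0.3 0.3] 0.0
above lid 0 stapler {'n': 793, 'xy': (459.6, 351.7), 'long': 142.7, 'short': 38.0, 'longyaw': 15.3, 'z': [41.5, 57.7, 61.0]} capped {'n': 306, 'xy': (410.2, -311.4), 'long': 53.4, 'short': 40.6, 'longyaw': 74.9, 'z': [74.4, 84.8, 91.6]} wide 0
```

View pics/c6.png

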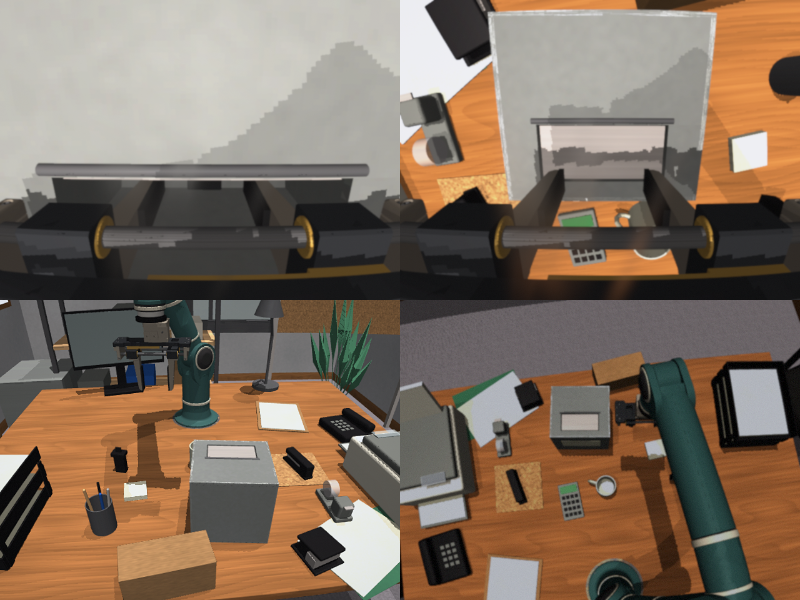

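Both cartridges are gone from the desk and from the fingers. The flap is shut at (602,150), the stapler stands on the mat, and the capped cartridge and bystanders are where they were.

```bash
python3 -c "
from cell import *
robot.hold(.3);print(ticket.job_done())"
```

```text
the job is handed in; nothing more can be done
None
```

The stapler is standing on its base on the cork mat, both used cartridges are posted in the box with the flap shut, and the job is handed in; the capped cartridge and everything else were left alone.

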